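# Set out the hub service kit on the marked mat

### The arm

A 6-joint arm with a two-finger parallel gripper is mounted at the origin on a cart in front of the work surface, level with it; the furniture and walls round the work are solid. World frame = base frame: x ahead of the robot, y to its left, z up, the work surface at z = 0. Lengths are in m, angles in rad, forces in N, time in s.
With the tool pointing down it reaches from about 0.35 to 0.975 m from the base axis. Payload 4.9 kg.
Tool frame: the origin (TCP) lies midway between the tips of the shut fingers; the grasp point (between the pads) lies 19 mm behind it; z points along the fingers, y is the line along which they close (so a half turn about z gives the same grasp; the last joint's range is limited). The gripper opens to 85 mm and grips with 20 to 120 N. Pads are 22 mm wide; open, the fingers measure 114 mm over their backs; the gripper's body (76 mm by 85 mm) begins 54 mm behind the grasp point. The pads swing forward as they close: fully open they stand 13 mm farther back than shut.
Start: joints at [-1.244, 0.053, 1.613, -0, 1.476, -0.119], TCP at [0.269, -0.564, 0.231] pointing down, gripper open.
Joint ranges: [-3.01, 3.01], [-1.01, 2.22], [0.06, 2.58], [-1.02, 4.17], [0.09, 2.62], [-3.14, 3.14]. Speed limits (rad/s): [2.57, 2.57, 3.14, 3.14, 3.14, 3.14].

### API

Orientations are given as a unit quaternion [w, x, y, z].
In Python, from plant import manip, ticket, probe_bus, grab_frame, camera_params gives the robot as it stands (manip), with the cameras as plain functions, the job (ticket) and the readings (probe_bus).
- The arm moves only by the shell command python3 shift.py, which reads ROWS from standard input. ROWS is a JSON list that holds a single list of rows (three levels of brackets), with 1 to 5 rows, each of 7 numbers: the opening from 0.0 (shut) to 1.0 (fully open), then dx, dy, dz in m, then a rotation vector rx, ry, rz in rad; each row shifts and turns the commanded pose from where the row before left it, along the tool's axes as they then stand; what a row does not reach is not made up. A row lasts 1/8 s, in which the tool goes at most 0.0625 m and 0.188 rad, less where a joint would pass 70% of its speed; a pose out of reach is approached as far as the arm can. The fingers move at their own pace and stop on an object; the grip force is fixed at half the most. Time passes only in rows, so rows that do not move let the fingers close. It prints the time, the measured TCP pose, the force, the opening and the grip force at its end. Input that does not fit is refused with a message, and nothing moves.
- probe_bus.state(): the state, without advancing time (a new reading comes with each control period).
- grab_frame(name): name is "scene" or "top"; returns the picture (480x640x3 uint8, red, green, blue); there is no depth.
- camera_params(name): a dict with "intrinsics" (3x3 intrinsics, pixels), "xyz" and "orientation" of the camera in the world. Camera axes: x right, y down, z forward; pixel columns grow to the right and rows downward; lengths in m; the calibration is good to about 2 mm. A picture is of the moment at which its call begins. camera_params takes no time and is no camera call.
- ticket.job_done(): hands the job in; it is judged then, once.
The state is a dict: "time": time; "joint_pos": joint angles; "joint_vel": joint speeds; "joint_efforts": joint torques, N m; "tool_pos": TCP position; "tool_rot": TCP orientation; "contact_force": force on the tool from outside, world axes, zero at the start; "ft_torque": the same for the moment, N m; "gripper_width": opening from 0.0 (shut) to 1.0 (fully open); "grasp_force": force on a finger pad.
Only numpy, scipy, OpenCV 4.12 (cv2) and the standard library are available. Lean on these libraries where they do the work, as an engineer would, in place of code of your own. Each camera call takes 0.05 s, during which the arm holds its last target. There are 200 camera calls.

### The job

Set out the hub service kit on the blue mat, where the grease tin and the jar of nuts already stand: put the black carton with the blue stripe flat in the outlined place between tin and jar, lay the bearing flat on the middle of that carton, stand the green-capped oil bottle in the outlined place behind the grease tin, and the yellow box in the one behind the jar (behind: on the side away from the robot). Centre each thing in its outline, the carton with its long side along the row and the yellow box square to the mat. Do not shift the tin or the jar, and leave the screwdriver and the spanner where they lie.

Things in the scene. Friction and masses are not known exactly. Their poses are not given: they have to be found in the camera images.
- mat: Blue mat, 200 x 330 x 3 mm, fixed, yaw up to 0.2 rad. Origin: centre of its underside, on the bench; x away from the robot, y left. White outlines printed flat on top: front row x = -55 mm: y = +115 and -115 (76 mm squares, under tin and jar) and y = 0 (70 in x by 88 in y, for the carton); back row x = +55 mm: y = +115 and -115 (62 mm squares). Middle of the back row: no outline.
- grease_tin: Brown round grease tin, 66 mm diameter, 81 mm high, loose, standing in one end place of the mat's front row (left or right differs from start to start). Origin: centre of its underside, z up. Its x and y are parallel to the mat's; the place behind it is centred 110 mm along its +x, at the same height.
- nut_jar: Clear jar of nuts with a black lid, 58 mm diameter, 70 mm high, loose, standing in the other end place of the front row. Origin: centre of its underside, z up. Its x and y are parallel to the mat's; the place behind it is centred 110 mm along its +x, at the same height.
- kit_carton: Small flat black carton with a blue stripe, 50 (x) x 68 (y) x 28 (z) mm, loose, lying on the bench beside the mat; grasp it across its 50 mm (x). Origin: centre of its underside, z up. 
- bearing: Steel ball bearing ring, 34 mm diameter, 9 mm thick, lying flat and loose on the bench beside the mat; grasp it across the rim. Origin: centre of its underside, z up. 
- oil_bottle: White oil bottle with green pointed cap, standing loose on the bench beside the mat: body 42 mm diameter and round up to 65 mm height at least, 120 mm high over the cap. Origin: centre of its underside, z up. 
- yellow_box: Small yellow carton, 36 (x) x 46 (y) x 38 (z) mm, loose, on the bench beside the mat; grasp it across its 36 mm (x). Origin: centre of its underside, z up. 
- screwdriver: Red screwdriver lying at the left edge of the bench, roughly along x, 200 mm long (its own y), 22 mm wide, 24 mm high; a bystander, not to be moved. Origin: middle of its length, underside.
- spanner: Adjustable spanner, yellowish, lying at the right edge of the bench, roughly along x, 146 mm long (its own x), 28 mm wide, 9 mm high; a bystander, not to be moved. Origin: middle of its length, underside.

How it is judged:
At the end, for the whole second after the job is handed in: Carton flat in the middle outline, within 12 mm in x and y and 0.2 rad of square; bearing flat on it within 10 mm of its middle; oil bottle upright 110 mm behind the tin and yellow box upright 110 mm behind the jar, within 14 mm, box within 0.2 rad of square; all released, at rest (x of kit_carton in the frame of mat between -0.067 and -0.043 m and y of kit_carton in the frame of mat between -0.012 and 0.012 m and z of kit_carton in the frame of mat between -0.001 and 0.007 m and angle between each of kit_carton, bearing, oil_bottle, yellow_box's own z axis and vertical below 0.1 rad and x of bearing in the frame of kit_carton between -0.01 and 0.01 m and y of bearing in the frame of kit_carton between -0.01 and 0.01 m and z of bearing in the frame of kit_carton between 0.024 and 0.032 m and x of oil_bottle in the frame of grease_tin between 0.096 and 0.124 m and y of oil_bottle in the frame of grease_tin between -0.014 and 0.014 m and z of oil_bottle in the frame of grease_tin between -0.004 and 0.004 m and x of yellow_box in the frame of nut_jar between 0.096 and 0.124 m and y of yellow_box in the frame of nut_jar between -0.014 and 0.014 m and z of yellow_box in the frame of nut_jar between -0.004 and 0.004 m and angle between the x axis of kit_carton and the x axis of mat, either way round below 0.2 rad and (angle between the x axis of yellow_box and the x axis of mat, either way round below 0.2 rad or angle between the x axis of yellow_box and the y axis of mat, either way round below 0.2 rad) and linear speed of each of kit_carton, bearing, oil_bottle, yellow_box below 0.02 m/s and angular speed of each of kit_carton, bearing, oil_bottle, yellow_box below 0.3 rad/s and contact force between each of kit_carton, bearing, oil_bottle, yellow_box and the fingers below 0.1 N); the robot touches nothing.
It fails at once if the grease tin or the nut jar is shifted by more than 12 mm (distance of any of grease_tin, nut_jar from where it was at the start of the episode above 0.012 m).
It fails at once if the screwdriver or the spanner is moved by more than 30 mm (distance of any of screwdriver, spanner from where it was at the start of the episode above 0.03 m).
It also fails if it takes over 120 s, if anything falls off the work surface, if the arm or the gripper's body presses on something with over 40 N, if the wrist force passes 120 N, or if a joint passes its speed limit or range.

## Working session

There is one attempt and no reset: what is moved stays moved. The work goes in short steps, Python scripts to look and compute and a shell command to move; the robot and the scene stay as the last step left them, time stands still between calls to the robot, and variables do not carry over. Pictures are saved under pics/ and viewed, at most 14 in all, crops included, and the job is handed in when it is done.

```bash
ls; mkdir -p pics
python3 - <<'E'
from plant import manip, ticket, probe_bus, grab_frame, camera_params
import cv2
for n in("scene","top"):
    cv2.imwrite(f"pics/{n}0.png",grab_frame(n)[:,:,::-1]); print(n,camera_params(n))
print(probe_bus.state())
E
```

```text
pics
plant.py
shift.py
scene {'intrinsics': array([[590.3871421 ,   0.        , 313.77685918],
       [  0.        , 590.3871421 , 236.34037649],
       [  0.        ,   0.        ,   1.        ]]), 'xyz': array([-0.32169187, -1.1214798 ,  0.78276699]), 'orientation': array([-0.48831288,  0.81832785, -0.25743889,  0.16004773])}
top {'intrinsics': array([[544.21264908,   0.        , 324.6300116 ],
       [  0.        , 544.21264908, 238.74814483],
       [  0.        ,   0.        ,   1.        ]]), 'xyz': array([0.28064246, 0.01370446, 1.5495201 ]), 'orientation': array([-0.05066378,  0.70947849, -0.7011722 ,  0.04930517])}
{'time': 0.1, 'joint_pos': array([-1.24398129e+00,  5.33437749e-02,  1.61414567e+00,  3.44398008e-05,
        1.47601246e+00, -1.18966144e-01]), 'joint_vel': array([-0.00047716, -0.00137043, -0.00394748, -0.00083091, -0.00115149,
        0.00024792]), 'joint_efforts': array([ 1.25923165e-03, -3.94901991e+01, -3.71362889e+01, -4.71004842e-05,
        3.94559975e-03,  1.15732757e-06]), 'tool_pos': array([ 0.26932345, -0.5633724 ,  0.23015973]), 'tool_rot': array([-9.51252963e-04,  9.75262480e-01,  2.21047922e-01, -8.19818563e-05]), 'contact_force': array([-0.29629294, -0.43000055, -0.33516189]), 'ft_torque': array([-0.03050331,  0.0154547 ,  0.03027192]), 'grasp_force': 0.0, 'gripper_width': 1.0006602592399052}
```

View pics/top0.png

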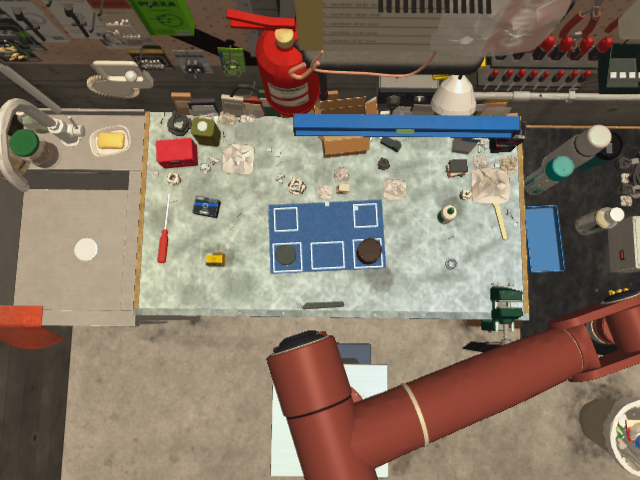

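View pics/scene0.png

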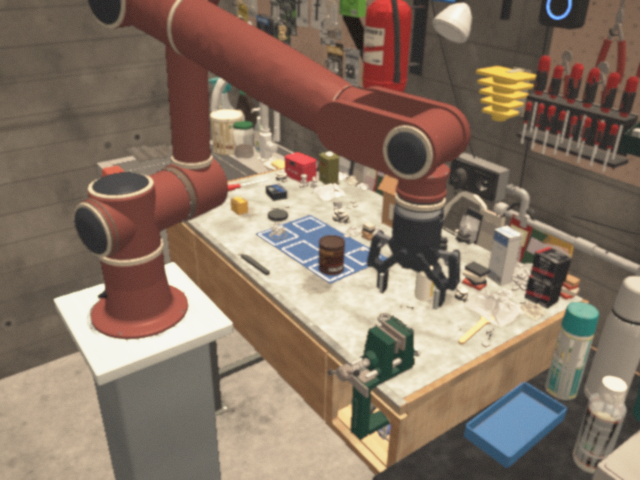

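The top view shows the tin at (369,251), right, and the jar at (286,254), left. The carton is at (207,207), the yellow box at (215,259), the bottle at (448,213) and the bearing at (451,264). I'll zoom in to measure.

```bash
cat > h.py <<'E'
import numpy as np, cv2
from scipy.spatial.transform import Rotation as R
from plant import manip, ticket, probe_bus, grab_frame, camera_params
def rot(q): return R.from_quat(np.r_[q[1:],q[0]]).as_matrix()
def p2w(n,uv,z):
    c=camera_params(n);K=c["intrinsics"];uv=np.atleast_2d(uv).astype(float)
    d=(rot(c["orientation"])@np.linalg.inv(K)@np.c_[uv,np.ones(len(uv))].T).T
    return c["xyz"]+d*((z-c["xyz"][2])/d[:,2])[:,None]
def w2p(n,p):
    c=camera_params(n);q=(np.atleast_2d(p)-c["xyz"])@rot(c["orientation"])@c["intrinsics"].T
    return q[:,:2]/q[:,2:]
def avg(n,k=4): return np.mean([grab_frame(n).astype(float) for _ in range(k)],0).astype(np.uint8)
E
python3 - <<'E'
from h import *
t=avg("top");cv2.imwrite("pics/topavg.png",t[:,:,::-1])
s=avg("scene");cv2.imwrite("pics/sceneavg.png",s[:,:,::-1])
L=t[185:275,155:245,::-1];Rr=t[190:280,425:515,::-1];M=t[195:280,262:392,::-1]
f=lambda a,k:cv2.resize(a,None,fx=k,fy=k,interpolation=cv2.INTER_CUBIC)
cv2.imwrite("pics/LR.png",np.hstack([f(L,4.4),f(Rr,4.4)]));cv2.imwrite("pics/M.png",f(M,6))
E
```

```text
(no output)
```

View pics/LR.png

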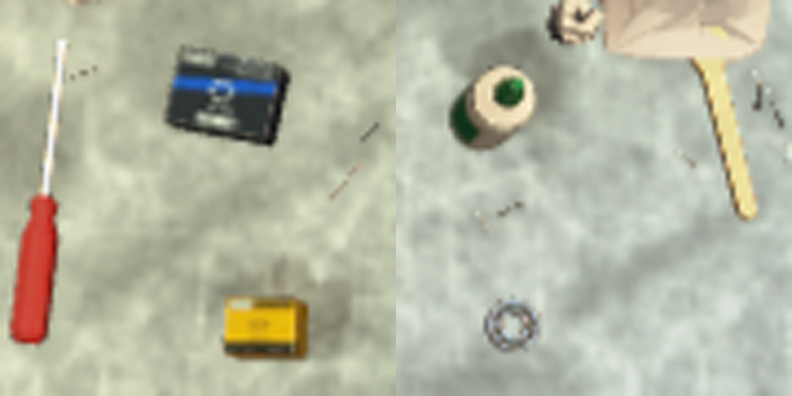

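View pics/M.png

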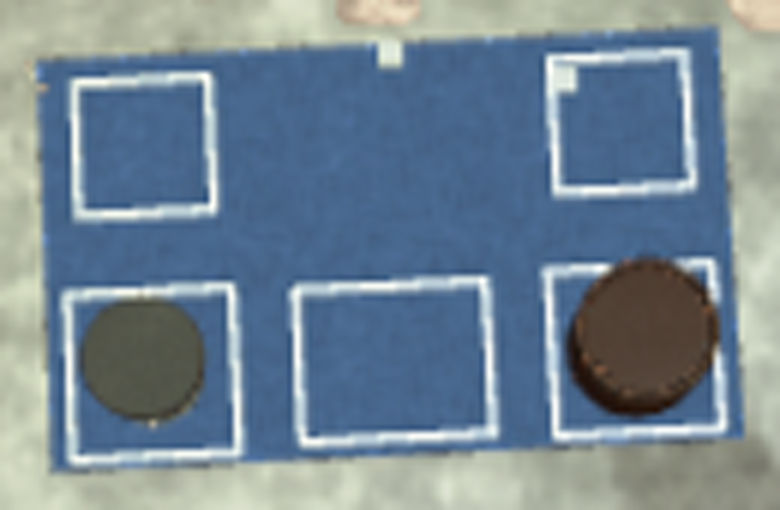

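The crops show the carton, yellow box, bottle and bearing clear of clutter. The mat is turned slightly, with outer crop corners at (38,62), (717,28), (743,435) and (52,470). Next I fit the poses.

```bash
cat > fit.py <<'E'
from h import *
from scipy.optimize import least_squares, minimize
def boxpts(p,d,z0=0):
    x,y,a=p;c,s=np.cos(a),np.sin(a)
    return np.array([[x+c*i*d[0]/2-s*j*d[1]/2,y+s*i*d[0]/2+c*j*d[1]/2,z0+k*d[2]] for i in(-1,1) for j in(-1,1) for k in(0,1)])
def cylpts(p,dia,h,z0=0):
    t=np.linspace(0,2*np.pi,40)
    return np.vstack([np.c_[p[0]+dia/2*np.cos(t),p[1]+dia/2*np.sin(t),0*t+z] for z in(z0,z0+h)])
def fitsil(mask,f,p0,S=8,n="top"):
    ys,xs=np.nonzero(mask);x0,y0=xs.min()-6,ys.min()-6;w,h=xs.max()-x0+7,ys.max()-y0+7
    big=cv2.resize(mask[y0:y0+h,x0:x0+w].astype(np.float32),None,fx=S,fy=S,interpolation=cv2.INTER_LINEAR)
    def cost(p):
        q=(w2p(n,f(p))-[x0,y0]+.5)*S-.5
        m=np.zeros_like(big);cv2.fillConvexPoly(m,cv2.convexHull(np.round(q*16).astype(np.int32)),1,shift=4)
        return np.abs(m-big).sum()/big.sum()
    p0=np.array(p0,float);st=np.array([.01,.01,.2])[:len(p0)]
    best=min((minimize(cost,p0+st*d,method="Nelder-Mead",options=dict(initial_simplex=np.vstack([p0+st*d]+[p0+st*d+np.eye(len(p0))[i]*st for i in range(len(p0))]),xatol=1e-5)) for d in(-.3,.0,.3)),key=lambda r:r.fun)
    return best.x,best.fun
def roi(m,b): o=np.zeros_like(m);o[b[1]:b[3],b[0]:b[2]]=m[b[1]:b[3],b[0]:b[2]];return o
def big(m):
    m=cv2.morphologyEx(m.astype(np.uint8),cv2.MORPH_CLOSE,np.ones((3,3)))
    n,l,st,_=cv2.connectedComponentsWithStats(m);return (l==1+st[1:,4].argmax())
E
cat > measure.py <<'E'
from fit import *
t=cv2.imread("pics/topavg.png")[:,:,::-1];hsv=cv2.cvtColor(np.ascontiguousarray(t),cv2.COLOR_RGB2HSV);H,Sa,V=[hsv[...,i].astype(int) for i in range(3)]
w=lambda u,off,k:(np.array(u)+.5)/k-.5+off
mc=w([[717,28],[38,62],[52,470],[743,435]],[262,195],6)
loc=np.array([[.1,-.165],[.1,.165],[-.1,.165],[-.1,-.165]])
W=p2w("top",mc,.003)[:,:2]
f=lambda p:(loc@np.array([[np.cos(p[2]),np.sin(p[2])],[-np.sin(p[2]),np.cos(p[2])]])+p[:2]-W).ravel()
r=least_squares(f,[.28,0,0]);print("mat",r.x,"res mm",np.round(r.fun*1e3,1))
m=r.x;c,s=np.cos(m[2]),np.sin(m[2])
for n,u in dict(carton=(-.055,0),tin=(-.055,-.115),jar=(-.055,.115),bottle=(.055,-.115),ybox=(.055,.115)).items(): print(" place",n,m[0]+c*u[0]-s*u[1],m[1]+s*u[0]+c*u[1])
g=lambda uv,z:p2w("top",uv,z)[0,:2]
mk=big(roi((V<115)|((H>100)&(H<125)&(Sa>120)),(185,190,228,225)));print("carton",fitsil(mk,lambda p:boxpts(p,(.05,.068,.028)),[*g((207,207),.014),-.2]),mk.sum())
mk=big(roi((Sa>130)|((V<90)),(200,245,232,272)));print("ybox",fitsil(mk,lambda p:boxpts(p,(.036,.046,.038)),[*g((215,259),.02),0]),mk.sum())
mk=big(roi((V<110)&((H<40)|(H>160)),(352,232,386,272)));print("tin",fitsil(mk,lambda p:cylpts(p,.066,.081,.003),g((368,252),.04)),mk.sum())
mk=big(roi((V<110)&((H<90)|(H>125)),(270,236,302,272)));print("jarlid",fitsil(mk,lambda p:cylpts(p,.058,.012,.061),g((286,254),.073)),mk.sum())
o=[425,190];k=4.4
print("bearing",g(w([115,325],o,k),.005),"bottle base",g(w([482-396,118],o,k),0),"tip",g(w([511-396,90],o,k),.12),"shoulder65-80",g(w([505-396,96],o,k),.075))
E
python3 measure.py
```

```text
mat [0.50970637 0.01362298 0.06186813] res mm [ 1.2 -0.5  1.3  1.1 -1.2  0.6 -1.3 -1.1]
 place carton 0.4548115926721099 0.0102224030925813
 place tin 0.4619218901955231 -0.10455757629898571
 place jar 0.4477012951486967 0.1250023824841483
 place bottle 0.5717114357005002 -0.09775642214615571
 place ybox 0.5574908406536738 0.1318035366369783
carton (array([ 0.5879479 ,  0.35913491, -0.18096851]), np.float64(0.19051624834537506)) 416
ybox (array([0.43647671, 0.32664328, 0.00900542]), np.float64(0.18722373247146606)) 228
tin (array([ 0.4622615 , -0.10479885]), np.float64(0.1002446860074997)) 494
jarlid (array([0.4469127 , 0.12364185]), np.float64(0.11679280549287796)) 330
bearing [ 0.43371138 -0.34196553] bottle base [ 0.57058119 -0.32690385] tip [ 0.56561819 -0.31846619] shoulder65-80 [ 0.57071946 -0.32508627]
```

Run:
```python
from fit import *
ms={"carton":boxpts((.588,.359,-.181),(.05,.068,.028)),"y":boxpts((.4365,.3266,.009),(.036,.046,.038)),"bot":cylpts((.570,-.326),.042,.065),"bear":cylpts((.4337,-.342),.034,.009),"tin":cylpts((.4622,-.1047),.066,.081,.003),"jar":cylpts((.447,.1237),.058,.07,.003)}
k=6;tiles=[]
for n in("top","scene"):
    im=cv2.imread(f"pics/{n}avg.png");b=cv2.resize(im,None,fx=k,fy=k,interpolation=cv2.INTER_CUBIC)
    for a,p in ms.items():
        q=(w2p(n,p)+.5)*k-.5
        if len(p)==8:
            for i in range(8):
                for j in range(i):
                    if bin(i^j).count("1")==1: cv2.line(b,tuple(map(int,q[i])),tuple(map(int,q[j])),(255,0,255),1)
        else:
            for h in(q[:40],q[40:]): cv2.polylines(b,[h.astype(int)],True,(255,0,255),1)
    for a in(("carton","y","bot","bear") if n=="top" else("carton","y","jar","tin")):
        c=((w2p(n,ms[a])+.5)*k).mean(0).astype(int);tiles.append(b[c[1]-140:c[1]+140,c[0]-98:c[0]+98])
cv2.imwrite("pics/ov.png",np.vstack([np.hstack(tiles[:4]),np.hstack(tiles[4:])]))
```

```text
(no output)
```

View pics/ov.png

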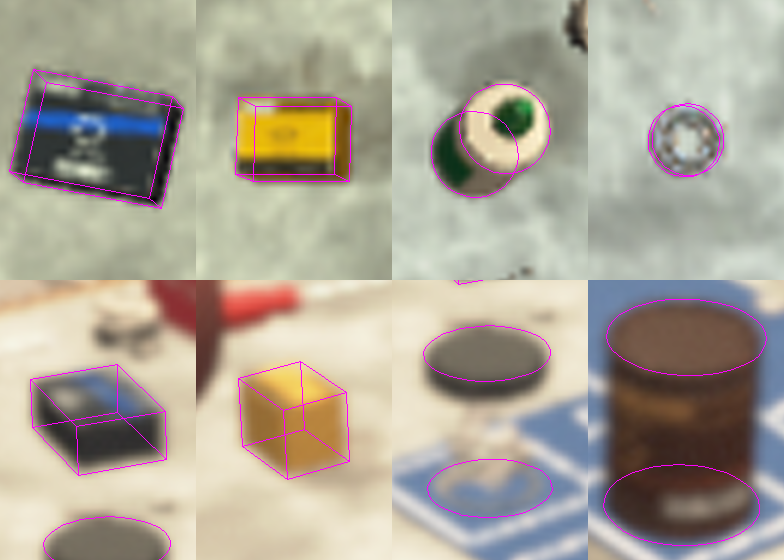

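The overlay matches the carton, yellow box, bottle, bearing, tin and jar in both cameras. I'll turn the tool to line up with the mat (tool x = mat y, tool y = mat x), lifting slightly as it turns.

```bash
cat > d.py <<'E'
import sys
from h import *
# usage: d.py x y z [theta]: tool-frame shift from the measured pose; theta = heading of tool x
s=probe_bus.state();Rm=rot(s["tool_rot"]);a=[float(v) for v in sys.argv[1:]]
th=np.arctan2(Rm[1,0],Rm[0,0]);th2=a[3] if len(a)>3 else 1.633
print("pos",s["tool_pos"].round(4),"th",th.round(3),"tilt",np.arccos(-Rm[2,2]).round(4),"d",(Rm.T@(np.array(a[:3])-s["tool_pos"])).round(4),"rz",round(th-th2,3),"j",s["joint_pos"].round(2),"t",s["time"])
E
echo '[[[1, 0, 0, -0.01, 0, 0, -0.17], [1, 0, 0, -0.01, 0, 0, -0.17], [1, 0, 0, -0.01, 0, 0, -0.17], [1, 0, 0, -0.01, 0, 0, -0.17]]]' | python3 shift.py
echo '[[[1, 0, 0, -0.01, 0, 0, -0.17], [1, 0, 0, 0, 0, 0, -0.17], [1, 0, 0, 0, 0, 0, -0.167], [1, 0, 0, 0, 0, 0, 0]]]' | python3 shift.py
python3 d.py .570 -.326 .24
```

```text
time: 1.0
tool_pos: [0.2695, -0.5639, 0.2717]
tool_rot: [0.0, 0.844, 0.536, -0.0]
contact_force: [0.7, -0.4, -0.3]
gripper_width: 0.999
grasp_force: 0.0
time: 1.5
tool_pos: [0.2695, -0.5639, 0.2813]
tool_rot: [0.0, 0.686, 0.728, -0.0]
contact_force: [-0.7, 0.1, 0.7]
gripper_width: 0.999
grasp_force: 0.0
pos [ 0.2695 -0.5639  0.2813] th 1.631 tilt 0.0 d [0.2194 0.3142 0.0413] rz -0.002 j [-1.24  0.03  1.56 -0.    1.56 -1.3 ] t 1.5
```

```bash
echo '[[[1, 0.03, 0.043, 0, 0, 0, 0], [1, 0.03, 0.043, 0, 0, 0, 0], [1, 0.03, 0.043, 0, 0, 0, 0], [1, 0.03, 0.043, 0, 0, 0, 0], [1, 0.03, 0.043, 0, 0, 0, 0]]]' | python3 shift.py | head -2
echo '[[[1, 0.03, 0.043, 0.02, 0, 0, 0], [1, 0.03, 0.043, 0.02, 0, 0, 0], [1, 0.009, 0.013, 0, 0, 0, 0], [1, 0, 0, 0, 0, 0, 0]]]' | python3 shift.py 
python3 d.py .570 -.326 .05
python3 - <<'E'
from h import *
t=avg("top",2);s=avg("scene",2)
f=lambda a,k:cv2.resize(a,None,fx=k,fy=k,interpolation=cv2.INTER_CUBIC)
q=w2p("scene",[.57,-.326,.06])[0].astype(int);u=w2p("top",[.57,-.326,.06])[0].astype(int);print(q,u)
cv2.imwrite("pics/bot.png",np.hstack([f(s[q[1]-75:q[1]+75,q[0]-50:q[0]+50],4),f(t[u[1]-75:u[1]+75,u[0]-50:u[0]+50],4)])[:,:,::-1])
E
```

```text
time: 2.12
tool_pos: [0.476, -0.3997, 0.2814]
time: 2.62
tool_pos: [0.5698, -0.3256, 0.2415]
tool_rot: [0.0, 0.685, 0.729, -0.0]
contact_force: [0.8, 0.5, 0.3]
gripper_width: 0.998
grasp_force: 0.0
pos [ 0.5698 -0.3256  0.2415] th 1.633 tilt 0.0005 d [-0.0003  0.0003  0.1915] rz -0.0 j [-0.63  0.12  1.53 -0.    1.5  -0.69] t 2.625
[426 275] [448 212]
```

View pics/bot.png

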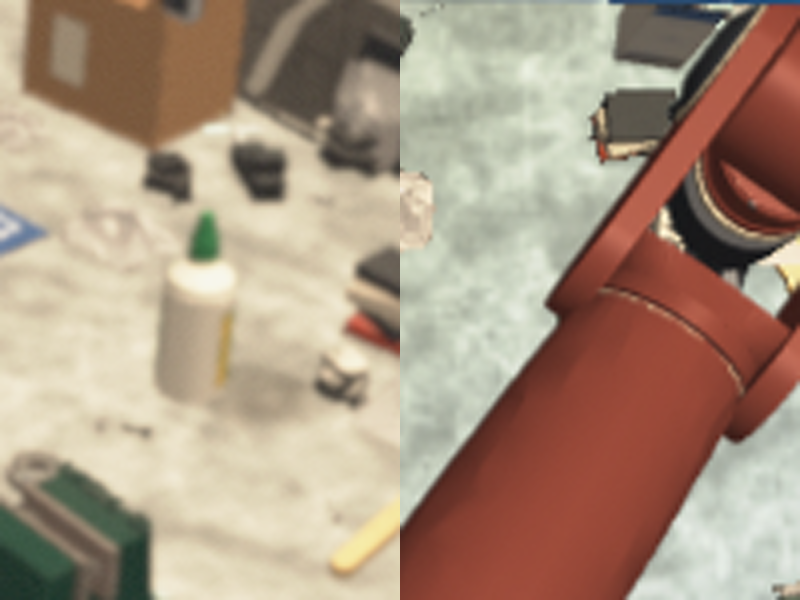

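The bottle stands at scene crop (197,335), where predicted, and its body is straight up to about 73 mm. I'll descend to TCP z of about 0.052 and grip.

```bash
echo '[[[1, 0, 0, 0.04, 0, 0, 0], [1, 0, 0, 0.04, 0, 0, 0], [1, 0, 0, 0.04, 0, 0, 0], [1, 0, 0, 0.04, 0, 0, 0], [1, 0, 0, 0.029, 0, 0, 0]]]' | python3 shift.py
echo '[[[0, 0, 0, 0, 0, 0, 0], [0, 0, 0, 0, 0, 0, 0], [0, 0, 0, 0, 0, 0, 0], [0, 0, 0, 0, 0, 0, 0], [0, 0, 0, 0, 0, 0, 0]]]' | python3 shift.py
echo '[[[0, 0, 0, 0, 0, 0, 0], [0, 0, 0, -0.005, 0, 0, 0], [0, 0, 0, -0.005, 0, 0, 0], [0, 0, 0, 0, 0, 0, 0]]]' | python3 shift.py
```

```text
time: 3.45
tool_pos: [0.5679, -0.3267, 0.0508]
tool_rot: [-0.001, 0.686, 0.728, -0.0]
contact_force: [-0.8, 0.5, -0.1]
gripper_width: 1.0
grasp_force: 0.0
time: 4.08
tool_pos: [0.5708, -0.3273, 0.0554]
tool_rot: [0.002, 0.685, 0.729, 0.0]
contact_force: [-0.6, -0.8, 5.7]
gripper_width: 0.456
grasp_force: 61.1
time: 4.58
tool_pos: [0.5694, -0.3258, 0.0626]
tool_rot: [0.0, 0.685, 0.729, 0.0]
contact_force: [-0.6, 0.1, -1.3]
gripper_width: 0.462
grasp_force: 60.4
```

```bash
echo '[[[0, 0, 0, -0.03, 0, 0, 0], [0, 0, 0, -0.04, 0, 0, 0], [0, 0, 0, -0.04, 0, 0, 0], [0, 0.02, 0, 0, 0, 0, 0], [0, 0.03, 0, 0, 0, 0, 0]]]' | python3 shift.py 
python3 d.py .572 -.098 .17
python3 - <<'E'
from h import *
s=avg("scene",2)
q=w2p("scene",[.57,-.276,.16])[0].astype(int)
cv2.imwrite("pics/bot2.png",cv2.resize(s[q[1]-75:q[1]+75,q[0]-75:q[0]+75],None,fx=4,fy=4)[:,:,::-1])
E
```

```text
time: 5.2
tool_pos: [0.5656, -0.2749, 0.1712]
tool_rot: [-0.001, 0.685, 0.728, 0.0]
contact_force: [0.2, 0.1, -1.9]
gripper_width: 0.457
grasp_force: 60.7
pos [ 0.5656 -0.2749  0.1712] th 1.632 tilt 0.0014 d [0.1762 0.0172 0.0014] rz -0.001 j [-0.57  0.11  1.66  0.    1.38 -0.63] t 5.2
```

View pics/bot2.png

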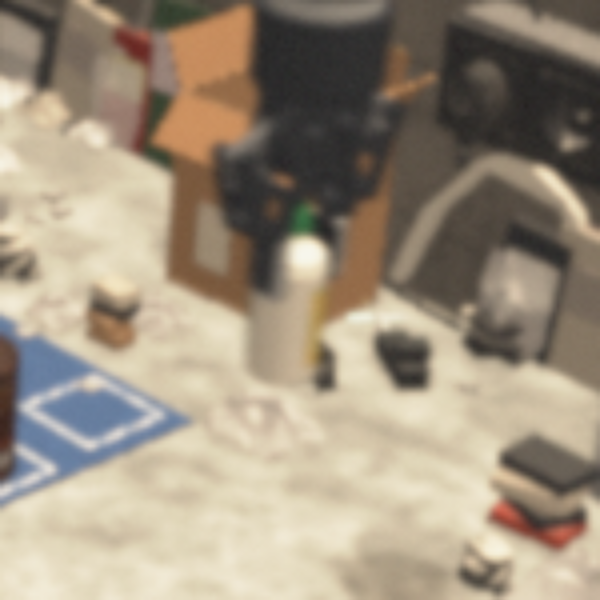

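The bottle hangs upright in the grip (crop 285,310). I'll carry it over its place.

```bash
echo '[[[0, 0.04, 0.003, 0, 0, 0, 0], [0, 0.04, 0.003, 0, 0, 0, 0], [0, 0.04, 0.003, 0, 0, 0, 0], [0, 0.04, 0.003, 0, 0, 0, 0], [0, 0.016, 0.002, 0, 0, 0, 0]]]' | python3 shift.py | head -2
echo '[[[0, 0, 0, 0, 0, 0, 0], [0, 0, 0, 0, 0, 0, 0]]]' | python3 shift.py 
python3 d.py .572 -.098 .0555
```

```text
time: 5.92
tool_pos: [0.5683, -0.0974, 0.1705]
time: 6.18
tool_pos: [0.5692, -0.1005, 0.1719]
tool_rot: [-0.0, 0.685, 0.728, -0.0]
contact_force: [-0.2, 0.5, -1.7]
gripper_width: 0.457
grasp_force: 60.8
pos [ 0.5692 -0.1005  0.1719] th 1.632 tilt 0.0007 d [0.0023 0.003  0.1164] rz -0.001 j [-0.3  -0.01  1.78 -0.    1.37 -0.36] t 6.175
```

```bash
echo '[[[0, 0.002, 0.003, 0.03, 0, 0, 0], [0, 0, 0, 0.035, 0, 0, 0], [0, 0, 0, 0.03, 0, 0, 0], [0, 0, 0, 0.012, 0, 0, 0], [0, 0, 0, 0.004, 0, 0, 0]]]' | python3 shift.py
echo '[[[0, 0, 0, 0.002, 0, 0, 0], [0, 0, 0, 0.002, 0, 0, 0], [0, 0, 0, 0, 0, 0, 0]]]' | python3 shift.py
python3 d.py .572 -.098 .0555
```

```text
time: 6.8
tool_pos: [0.5721, -0.098, 0.061]
tool_rot: [-0.0, 0.685, 0.728, -0.0]
contact_force: [0.6, -0.3, -1.3]
gripper_width: 0.456
grasp_force: 60.7
time: 7.18
tool_pos: [0.573, -0.0975, 0.0584]
tool_rot: [0.001, 0.685, 0.729, 0.0]
contact_force: [0.0, -1.6, 0.5]
gripper_width: 0.459
grasp_force: 60.9
pos [ 0.573  -0.0975  0.0584] th 1.633 tilt 0.0023 d [-0.0005 -0.0011  0.0029] rz -0.0 j [-0.3   0.12  1.85 -0.    1.17 -0.36] t 7.175
```

```bash
echo '[[[0, 0, 0, 0.002, 0, 0, 0], [0, 0, 0, 0, 0, 0, 0], [0, 0, 0, 0, 0, 0, 0]]]' | python3 shift.py | sed -n 2,4p
echo '[[[1, 0, 0, 0, 0, 0, 0], [1, 0, 0, 0, 0, 0, 0], [1, 0, 0, 0, 0, 0, 0], [1, 0, 0, -0.02, 0, 0, 0], [1, 0, 0, -0.04, 0, 0, 0]]]' | python3 shift.py
echo '[[[1, 0, 0, -0.05, 0, 0, 0], [1, 0, 0, -0.05, 0, 0, 0]]]' | python3 shift.py |head -2
python3 d.py .4365 .3266 .15
```

```text
tool_pos: [0.5733, -0.0976, 0.0584]
tool_rot: [0.001, 0.685, 0.729, 0.0]
contact_force: [-4.5, 0.9, 10.1]
time: 8.18
tool_pos: [0.5708, -0.0968, 0.1149]
tool_rot: [-0.002, 0.685, 0.729, -0.001]
contact_force: [0.2, 0.5, -0.2]
gripper_width: 0.998
grasp_force: 0.0
time: 8.43
tool_pos: [0.5721, -0.0972, 0.2183]
pos [ 0.5721 -0.0972  0.2183] th 1.633 tilt 0.0014 d [ 0.4315 -0.1092  0.068 ] rz -0.0 j [-0.3  -0.05  1.73 -0.    1.45 -0.36] t 8.425
```

```bash
echo '[[[1, 0.048, -0.012, 0, 0, 0, 0], [1, 0.048, -0.012, 0, 0, 0, 0], [1, 0.048, -0.012, 0, 0, 0, 0], [1, 0.048, -0.012, 0, 0, 0, 0], [1, 0.048, -0.012, 0, 0, 0, 0]]]' | python3 shift.py | head -2
echo '[[[1, 0.048, -0.012, 0, 0, 0, 0], [1, 0.048, -0.012, 0, 0, 0, 0], [1, 0.048, -0.012, 0.03, 0, 0, 0], [1, 0.047, -0.012, 0.03, 0, 0, 0.053], [1, 0, 0, 0, 0, 0, 0]]]' | python3 shift.py | head -2
python3 d.py .4365 .3266 .003 1.58
```

```text
time: 9.05
tool_pos: [0.497, 0.14, 0.2171]
time: 9.68
tool_pos: [0.435, 0.3278, 0.1535]
pos [0.435  0.3278 0.1535] th 1.584 tilt 0.0043 d [-0.001   0.0021  0.1505] rz 0.004 j [ 0.51 -0.08  1.87  0.    1.35  0.5 ] t 9.675
```

```bash
echo '[[[1, 0, 0.001, 0.04, 0, 0, 0], [1, 0, 0, 0.04, 0, 0, 0], [1, 0, 0, 0.04, 0, 0, 0], [1, 0, 0, 0.02, 0, 0, 0], [1, 0, 0, 0.01, 0, 0, 0]]]' | python3 shift.py | sed -n 2,4p
echo '[[[0, 0, 0, 0, 0, 0, 0], [0, 0, 0, 0, 0, 0, 0], [0, 0, 0, 0, 0, 0, 0], [0, 0, 0, 0, 0, 0, 0], [0, 0, 0, 0, 0, 0, 0]]]' | python3 shift.py
echo '[[[0, 0, 0, 0, 0, 0, 0], [0, 0, 0, 0, 0, 0, 0]]]' | python3 shift.py | tail -2
python3 d.py .4365 .3266 .003 1.58
```

```text
tool_pos: [0.4394, 0.3261, 0.0056]
tool_rot: [0.0, 0.704, 0.71, 0.0]
contact_force: [0.7, 0.8, 0.6]
time: 10.92
tool_pos: [0.4399, 0.327, 0.007]
tool_rot: [0.0, 0.704, 0.71, 0.001]
contact_force: [-0.6, -0.1, 6.2]
gripper_width: 0.41
grasp_force: 61.5
gripper_width: 0.414
grasp_force: 61.5
pos [0.4399 0.327  0.007 ] th 1.58 tilt 0.0029 d [-0.0004 -0.0034  0.004 ] rz -0.0 j [0.5  0.12 1.95 0.   1.07 0.49] t 11.175
```

```bash
echo '[[[0, 0, 0, -0.02, 0, 0, 0], [0, 0, 0, -0.04, 0, 0, 0], [0, 0, 0, -0.04, 0, 0, 0], [0, 0, 0, 0, 0, 0, -0.053], [0, 0, 0, 0, 0, 0, 0]]]' | python3 shift.py
python3 d.py .557 .131 .1
```

```text
time: 11.8
tool_pos: [0.4387, 0.3263, 0.1065]
tool_rot: [0.0, 0.685, 0.729, 0.001]
contact_force: [-0.4, 0.5, -0.4]
gripper_width: 0.413
grasp_force: 60.9
pos [0.4387 0.3263 0.1065] th 1.632 tilt 0.0013 d [-0.2023  0.106   0.0065] rz -0.001 j [ 0.5  -0.02  1.91 -0.    1.26  0.44] t 11.8
```

```bash
echo '[[[0, -0.04, 0.021, 0, 0, 0, 0], [0, -0.04, 0.021, 0, 0, 0, 0], [0, -0.04, 0.021, 0, 0, 0, 0], [0, -0.04, 0.021, 0, 0, 0, 0], [0, -0.042, 0.022, 0, 0, 0, 0]]]' | python3 shift.py |head -2
echo '[[[0, 0, 0, 0.03, 0, 0, 0], [0, 0, 0, 0.03, 0, 0, 0], [0, 0, 0, 0.025, 0, 0, 0], [0, 0, 0, 0, 0, 0, 0]]]' | python3 shift.py
python3 d.py .557 .131 .008
```

```text
time: 12.42
tool_pos: [0.5567, 0.1299, 0.1045]
time: 12.92
tool_pos: [0.5539, 0.1308, 0.0171]
tool_rot: [-0.002, 0.685, 0.728, -0.003]
contact_force: [0.1, -0.7, -1.0]
gripper_width: 0.413
grasp_force: 60.8
pos [0.5539 0.1308 0.0171] th 1.632 tilt 0.0073 d [-0.      0.0032  0.0091] rz -0.001 j [0.1  0.16 1.89 0.   1.11 0.04] t 12.925
```

```bash
echo '[[[0, 0, 0.001, 0.004, 0, 0, 0], [0, 0, 0, 0.002, 0, 0, 0], [0, 0, 0, 0, 0, 0, 0]]]' | python3 shift.py | sed -n 2,4p
echo '[[[0, 0, 0, 0.002, 0, 0, 0], [0, 0, 0, 0, 0, 0, 0]]]' | python3 shift.py | sed -n 2,4p
python3 d.py .557 .131 .008
```

```text
tool_pos: [0.5585, 0.1313, 0.0151]
tool_rot: [0.0, 0.685, 0.729, 0.0]
contact_force: [0.4, -0.1, -1.3]
tool_pos: [0.5579, 0.1313, 0.0124]
tool_rot: [0.0, 0.685, 0.729, 0.0]
contact_force: [0.1, -0.2, -0.8]
pos [0.5579 0.1313 0.0124] th 1.633 tilt 0.0 d [-0.0002 -0.0009  0.0044] rz -0.0 j [ 0.1   0.17  1.88 -0.    1.09  0.04] t 13.55
```

```bash
echo '[[[0, 0, 0, 0.002, 0, 0, 0], [0, 0, 0, 0, 0, 0, 0]]]' | python3 shift.py | sed -n 2,4p
echo '[[[0, 0, 0, 0.002, 0, 0, 0], [0, 0, 0, 0, 0, 0, 0]]]' | python3 shift.py | sed -n 2,4p
python3 d.py .557 .131 .008
```

```text
tool_pos: [0.5579, 0.1312, 0.0101]
tool_rot: [-0.0, 0.685, 0.729, -0.0]
contact_force: [0.2, 0.7, -0.8]
tool_pos: [0.5581, 0.1313, 0.01]
tool_rot: [-0.0, 0.685, 0.729, -0.0]
contact_force: [-6.6, -1.6, 9.3]
pos [0.5581 0.1313 0.01  ] th 1.633 tilt 0.0011 d [-0.0002 -0.0011  0.002 ] rz -0.0 j [ 0.1   0.17  1.88 -0.    1.09  0.04] t 14.05
```

```bash
echo '[[[1, 0, 0, 0, 0, 0, 0], [1, 0, 0, 0, 0, 0, 0], [1, 0, 0, 0, 0, 0, 0], [1, 0, 0, -0.03, 0, 0, 0], [1, 0, 0, -0.06, 0, 0, 0]]]' | python3 shift.py
echo '[[[1, 0, 0, -0.04, 0, 0, 0.12], [1, 0, 0, 0, 0, 0, 0.123], [1, 0, 0, 0, 0, 0, 0]]]' | python3 shift.py |head -2
python3 d.py .588 .359 .12 1.39
```

```text
time: 14.68
tool_pos: [0.5551, 0.1309, 0.0956]
tool_rot: [-0.003, 0.685, 0.729, -0.003]
contact_force: [1.4, 0.1, 0.3]
gripper_width: 0.996
grasp_force: 0.0
time: 15.05
tool_pos: [0.5581, 0.1313, 0.1387]
pos [0.5581 0.1313 0.1387] th 1.391 tilt 0.0007 d [ 0.2294 -0.0112  0.0187] rz 0.001 j [0.1  0.01 1.82 0.   1.32 0.28] t 15.05
```

```bash
echo '[[[1, 0.046, -0.002, 0, 0, 0, 0], [1, 0.046, -0.002, 0, 0, 0, 0], [1, 0.046, -0.002, 0, 0, 0, 0], [1, 0.046, -0.002, 0, 0, 0, 0], [1, 0.046, -0.003, 0, 0, 0, 0]]]' | python3 shift.py |head -2
echo '[[[1, 0, 0, 0.04, 0, 0, 0], [1, 0, 0, 0.04, 0, 0, 0], [1, 0, 0, 0, 0, 0, 0]]]' | python3 shift.py |head -2
python3 d.py .588 .359 -.003 1.39
```

```text
time: 15.68
tool_pos: [0.5879, 0.3606, 0.1365]
time: 16.05
tool_pos: [0.5845, 0.3577, 0.052]
pos [0.5845 0.3577 0.052 ] th 1.392 tilt 0.0115 d [0.0022 0.0037 0.0549] rz 0.002 j [ 0.44  0.36  1.58 -0.    1.22  0.62] t 16.05
```

Run:
```python
from h import *
s=avg("scene",2);t=avg("top",2)
f=lambda a,k:cv2.resize(a,None,fx=k,fy=k,interpolation=cv2.INTER_CUBIC)
cv2.imwrite("pics/c1.png",np.hstack([f(s[140:300,220:420],2),f(t[190:280,262:392],3.5)[:315]] if 0 else [f(s[140:300,220:420],2), cv2.resize(t[185:275,265:385],(400,320))])[:,:,::-1])
```

```text
(no output)
```

View pics/c1.png

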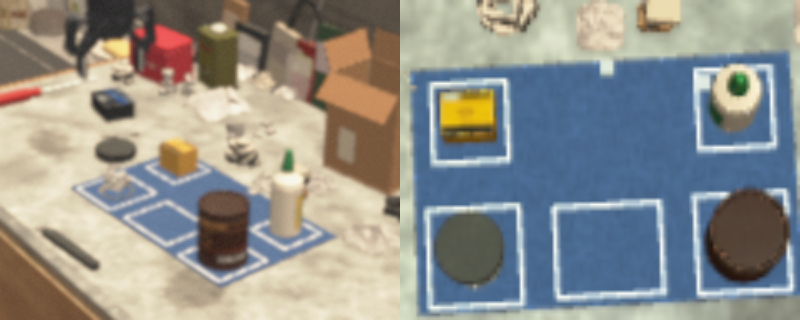

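The yellow box and the bottle stand centred in their outlines, and the tin and jar have not moved. Now I grasp the carton.

```bash
echo '[[[1, 0, 0, 0.03, 0, 0, 0], [1, 0, 0, 0.015, 0, 0, 0], [1, 0, 0, 0.008, 0, 0, 0], [1, 0, 0, 0, 0, 0, 0]]]' | python3 shift.py | sed -n 2,4p
python3 d.py .588 .359 -.003 1.39
```

```text
tool_pos: [0.5885, 0.3594, 0.0053]
tool_rot: [-0.0, 0.768, 0.64, -0.0]
contact_force: [0.0, 0.9, -0.3]
pos [0.5885 0.3594 0.0053] th 1.39 tilt 0.0003 d [-0.0005 -0.0004  0.0083] rz -0.0 j [0.44 0.42 1.59 0.   1.14 0.62] t 16.75
```

```bash
echo '[[[1, 0, 0, 0.007, 0, 0, 0], [0, 0, 0, 0, 0, 0, 0], [0, 0, 0, 0, 0, 0, 0], [0, 0, 0, 0, 0, 0, 0], [0, 0, 0, 0, 0, 0, 0]]]' | python3 shift.py
echo '[[[0, 0, 0, 0, 0, 0, 0], [0, 0, 0, 0, 0, 0, 0], [0, 0, 0, 0, 0, 0, 0]]]' | python3 shift.py 
python3 d.py .588 .359 -.003 1.39
```

```text
time: 17.38
tool_pos: [0.589, 0.3597, -0.0011]
tool_rot: [0.0, 0.768, 0.64, 0.001]
contact_force: [0.3, 0.1, 1.8]
gripper_width: 0.569
grasp_force: 64.9
time: 17.75
tool_pos: [0.589, 0.3597, -0.0011]
tool_rot: [0.0, 0.768, 0.64, 0.001]
contact_force: [0.7, 0.0, 3.6]
gripper_width: 0.573
grasp_force: 65.1
pos [ 0.589   0.3597 -0.0011] th 1.39 tilt 0.001 d [-0.0009 -0.0008  0.0019] rz -0.0 j [0.44 0.43 1.59 0.   1.13 0.62] t 17.75
```

```bash
echo '[[[0, 0, 0, -0.02, 0, 0, 0], [0, 0, 0, -0.04, 0, 0, 0], [0, 0, 0, -0.04, 0, 0, 0], [0, 0, 0, -0.035, 0, 0, -0.12], [0, 0, 0, 0, 0, 0, -0.123]]]' | python3 shift.py
echo '[[[0, 0, 0, 0, 0, 0, 0], [0, 0, 0, 0, 0, 0, 0]]]' | python3 shift.py | tail -2
python3 d.py .4552 .0102 .13 1.633
```

```text
time: 18.38
tool_pos: [0.5906, 0.3605, 0.139]
tool_rot: [0.001, 0.683, 0.73, 0.004]
contact_force: [0.1, 0.3, -1.5]
gripper_width: 0.574
grasp_force: 64.8
gripper_width: 0.574
grasp_force: 64.8
pos [0.5877 0.3591 0.1323] th 1.631 tilt 0.0021 d [-0.3403 -0.1533  0.0029] rz -0.002 j [0.44 0.27 1.54 0.   1.34 0.38] t 18.625
```

```bash
echo '[[[0, -0.0425, -0.019, 0, 0, 0, 0], [0, -0.0425, -0.019, 0, 0, 0, 0], [0, -0.0425, -0.019, 0, 0, 0, 0], [0, -0.0425, -0.019, 0, 0, 0, 0], [0, -0.0425, -0.019, 0, 0, 0, 0]]]' | python3 shift.py |head -2
echo '[[[0, -0.0425, -0.019, 0, 0, 0, 0], [0, -0.0425, -0.019, 0, 0, 0, 0], [0, -0.0425, -0.02, 0, 0, 0, 0], [0, 0, 0, 0, 0, 0, 0], [0, 0, 0, 0, 0, 0, 0]]]' | python3 shift.py |head -2
python3 d.py .455 .010 .003
```

```text
time: 19.25
tool_pos: [0.5056, 0.1401, 0.1325]
time: 19.88
tool_pos: [0.4567, 0.0108, 0.133]
pos [0.4567 0.0108 0.133 ] th 1.632 tilt 0.0007 d [-0.0008 -0.0017  0.13  ] rz -0.001 j [-0.14 -0.29  2.09  0.    1.34 -0.2 ] t 19.875
```

```bash
echo '[[[0, 0, 0, 0.03, 0, 0, 0], [0, 0, 0, 0.03, 0, 0, 0], [0, 0, 0, 0.03, 0, 0, 0], [0, 0, 0, 0.025, 0, 0, 0], [0, 0, 0, 0, 0, 0, 0]]]' | python3 shift.py |sed -n 2,4p
echo '[[[0, 0, 0, 0.005, 0, 0, 0], [0, 0, 0, 0.004, 0, 0, 0], [0, 0, 0, 0, 0, 0, 0]]]' | python3 shift.py | sed -n 2,4p
python3 d.py .455 .010 .003
```

```text
tool_pos: [0.4549, 0.012, 0.016]
tool_rot: [-0.002, 0.684, 0.729, -0.002]
contact_force: [0.1, 0.7, -0.9]
tool_pos: [0.4573, 0.0107, 0.0097]
tool_rot: [0.0, 0.685, 0.729, 0.0]
contact_force: [-0.2, 0.5, -2.0]
pos [0.4573 0.0107 0.0097] th 1.633 tilt 0.0007 d [-0.0005 -0.0023  0.0067] rz -0.0 j [-0.14 -0.1   2.16  0.    1.08 -0.2 ] t 20.875
```

```bash
echo '[[[0, 0, -0.002, 0.004, 0, 0, 0], [0, 0, 0, 0.002, 0, 0, 0], [0, 0, 0, 0, 0, 0, 0]]]' | python3 shift.py |sed -n 2,4p
echo '[[[0, 0, 0, 0.002, 0, 0, 0], [0, 0, 0, 0, 0, 0, 0]]]' | python3 shift.py | sed -n 2,4p
python3 d.py .455 .010 .003
```

```text
tool_pos: [0.4547, 0.0105, 0.0031]
tool_rot: [-0.0, 0.685, 0.729, -0.0]
contact_force: [0.8, 1.0, -1.9]
tool_pos: [0.4553, 0.0105, 0.0018]
tool_rot: [0.0, 0.685, 0.729, 0.0]
contact_force: [-0.7, 0.2, 2.2]
pos [0.4553 0.0105 0.0018] th 1.633 tilt 0.0003 d [-0.0004 -0.0003 -0.0012] rz -0.0 j [-0.14 -0.08  2.17 -0.    1.06 -0.2 ] t 21.5
```

```bash
echo '[[[1, 0, 0, 0, 0, 0, 0], [1, 0, 0, 0, 0, 0, 0], [1, 0, 0, 0, 0, 0, 0], [1, 0, 0, -0.03, 0, 0, 0], [1, 0, 0, -0.05, 0, 0, 0]]]' | python3 shift.py | tail -2
echo '[[[1, 0, 0, -0.05, 0, 0, 0], [1, 0, 0, -0.02, 0, 0, 0], [1, 0, 0, 0, 0, 0, 0]]]' | python3 shift.py |head -2
python3 d.py .4337 -.342 .15
```

```text
gripper_width: 1.0
grasp_force: 0.0
time: 22.5
tool_pos: [0.4563, 0.0104, 0.1534]
pos [0.4563 0.0104 0.1534] th 1.633 tilt 0.0047 d [-0.3503 -0.0444  0.0035] rz -0.0 j [-0.14 -0.31  2.08  0.    1.37 -0.2 ] t 22.5
```

```bash
echo '[[[1, -0.044, -0.0055, 0, 0, 0, 0], [1, -0.044, -0.0055, 0, 0, 0, 0], [1, -0.044, -0.0055, 0, 0, 0, 0], [1, -0.044, -0.0055, 0, 0, 0, 0], [1, -0.044, -0.0055, 0, 0, 0, 0]]]' | python3 shift.py |head -2
echo '[[[1, -0.044, -0.0055, 0, 0, 0, 0], [1, -0.044, -0.0055, 0, 0, 0, 0], [1, -0.042, -0.006, 0, 0, 0, 0], [1, 0, 0, 0.05, 0, 0, 0], [1, 0, 0, 0, 0, 0, 0]]]' | python3 shift.py |head -2
python3 d.py .4337 -.342 -.002
python3 - <<'E'
from h import *
s=avg("scene",2);t=avg("top",3)
f=lambda a,k:cv2.resize(a,None,fx=k,fy=k,interpolation=cv2.INTER_CUBIC)
q=w2p("scene",[.4337,-.342,.0])[0].astype(int);print(q,w2p("top",[.4337,-.342,0]))
cv2.imwrite("pics/c2.png",np.hstack([f(s[q[1]-40:q[1]+40,q[0]-50:q[0]+50],4), cv2.resize(t[185:275,265:385],(400,320))])[:,:,::-1])
cv2.imwrite("pics/top2.png",t[:,:,::-1])
E
```

```text
time: 23.12
tool_pos: [0.4398, -0.2116, 0.1489]
time: 23.75
tool_pos: [0.4285, -0.3384, 0.0947]
pos [ 0.4285 -0.3384  0.0947] th 1.632 tilt 0.0131 d [-0.0049  0.0057  0.0966] rz -0.001 j [-0.8  -0.    1.91  0.    1.25 -0.87] t 23.75
[384 319] [[450.36248672 263.64949197]]
```

View pics/c2.png

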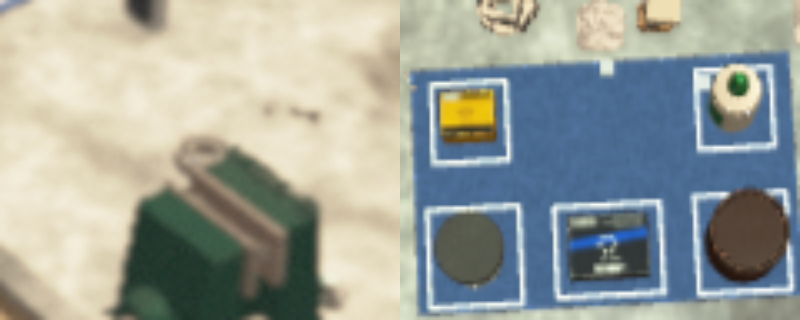

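The carton lies square in its outline at top crop (608,247). In the scene camera the bearing is hidden behind the vise. I'll go down for the bearing.

```bash
echo '[[[1, 0, 0, 0.04, 0, 0, 0], [1, 0, 0, 0.03, 0, 0, 0], [1, 0, 0, 0, 0, 0, 0], [1, 0, 0, 0, 0, 0, 0]]]' | python3 shift.py |sed -n 2,4p
python3 d.py .4337 -.342 -.002
```

```text
tool_pos: [0.4334, -0.3424, 0.0335]
tool_rot: [0.002, 0.685, 0.729, -0.0]
contact_force: [-0.2, -0.7, 0.6]
pos [ 0.4334 -0.3424  0.0335] th 1.633 tilt 0.0033 d [0.0005 0.0003 0.0355] rz 0.0 j [-0.8   0.09  1.93  0.    1.12 -0.87] t 24.5
```

```bash
echo '[[[1, 0, 0, 0.02, 0, 0, 0], [1, 0, 0, 0.0145, 0, 0, 0], [1, 0, 0, 0, 0, 0, 0], [0.6, 0, 0, 0, 0, 0, 0], [0.45, 0, 0, 0, 0, 0, 0]]]' | python3 shift.py
echo '[[[0, 0, 0, 0, 0, 0, 0], [0, 0, 0, 0, 0, 0, 0], [0, 0, 0, 0, 0, 0, 0], [0, 0, 0, 0, 0, 0, 0]]]' | python3 shift.py
```

```text
time: 25.12
tool_pos: [0.4325, -0.3419, -0.0027]
tool_rot: [0.001, 0.685, 0.729, -0.0]
contact_force: [-0.3, 0.1, 0.5]
gripper_width: 0.603
grasp_force: 0.0
time: 25.62
tool_pos: [0.4334, -0.3432, -0.0003]
tool_rot: [0.002, 0.685, 0.729, -0.0]
contact_force: [-3.1, 1.3, 10.5]
gripper_width: 0.362
grasp_force: 62.1
```

```bash
echo '[[[0, 0, 0, 0, 0, 0, 0], [0, 0, 0, -0.01, 0, 0, 0], [0, 0, 0, -0.03, 0, 0, 0], [0, 0, 0, -0.05, 0, 0, 0], [0, 0, 0, -0.05, 0, 0, 0]]]' | python3 shift.py
echo '[[[0, 0, 0, -0.01, 0, 0, 0], [0, 0, 0, 0, 0, 0, 0]]]' | python3 shift.py | tail -2
python3 d.py .455 .0105 .15
python3 - <<'E'
from h import *
s=avg("scene",3)
q=w2p("scene",[.4337,-.342,.15])[0].astype(int)
cv2.imwrite("pics/c3.png",cv2.resize(s[q[1]-40:q[1]+40,q[0]-50:q[0]+50],None,fx=6,fy=6,interpolation=cv2.INTER_CUBIC)[:,:,::-1])
E
```

```text
time: 26.25
tool_pos: [0.4319, -0.3412, 0.1382]
tool_rot: [-0.0, 0.685, 0.729, 0.0]
contact_force: [0.1, -0.3, -0.3]
gripper_width: 0.358
grasp_force: 59.4
gripper_width: 0.357
grasp_force: 59.4
pos [ 0.4324 -0.3417  0.1475] th 1.633 tilt 0.0015 d [ 0.3501  0.0444 -0.0029] rz -0.0 j [-0.8  -0.06  1.87  0.    1.33 -0.87] t 26.5
```

View pics/c3.png

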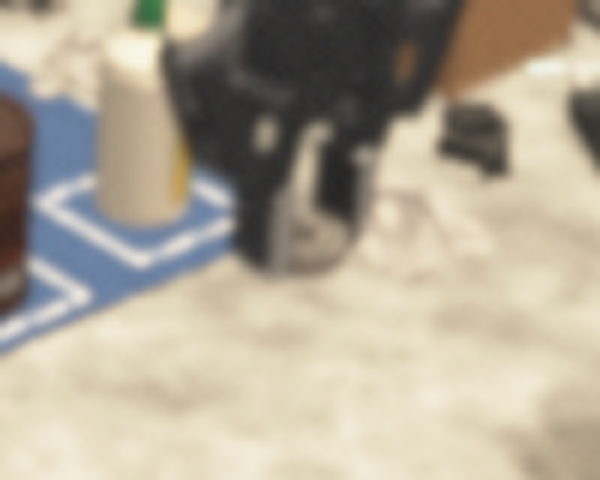

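The bearing is held level between the fingertips (crop 315,245). I'll carry it over the carton.

```bash
echo '[[[0, 0.0438, 0.0055, 0, 0, 0, 0], [0, 0.0438, 0.0055, 0, 0, 0, 0], [0, 0.0438, 0.0055, 0, 0, 0, 0], [0, 0.0438, 0.0055, 0, 0, 0, 0], [0, 0.0438, 0.0055, 0, 0, 0, 0]]]' | python3 shift.py |head -2
echo '[[[0, 0.0438, 0.0055, 0, 0, 0, 0], [0, 0.0438, 0.0055, 0, 0, 0, 0], [0, 0.0438, 0.0055, 0, 0, 0, 0], [0, 0, 0, 0, 0, 0, 0], [0, 0, 0, 0, 0, 0, 0]]]' | python3 shift.py |head -2
echo '[[[0, 0, 0, 0.04, 0, 0, 0], [0, 0, 0, 0.04, 0, 0, 0], [0, 0, 0, 0.02, 0, 0, 0], [0, 0, 0, 0, 0, 0, 0], [0, 0, 0, 0, 0, 0, 0]]]' | python3 shift.py |tail -3
python3 d.py .455 .0105 .031
```

```text
time: 27.28
tool_pos: [0.4449, -0.1195, 0.1448]
time: 27.9
tool_pos: [0.4537, 0.0107, 0.1455]
contact_force: [0.1, 0.4, 0.5]
gripper_width: 0.361
grasp_force: 59.5
pos [0.4551 0.0101 0.0476] th 1.631 tilt 0.0012 d [ 0.0005 -0.0001  0.0166] rz -0.002 j [-0.14 -0.17  2.15 -0.    1.16 -0.2 ] t 28.525
```

```bash
echo '[[[0, 0, 0, 0.008, 0, 0, 0], [0, 0, 0, 0.005, 0, 0, 0], [0, 0, 0, 0, 0, 0, 0]]]' | python3 shift.py |sed -n 2,4p
echo '[[[0, 0, 0, 0.002, 0, 0, 0], [0, 0, 0, 0, 0, 0, 0]]]' | python3 shift.py | sed -n 2,4p
echo '[[[0, 0, 0, 0.0015, 0, 0, 0], [0, 0, 0, 0, 0, 0, 0]]]' | python3 shift.py | sed -n 2,4p
```

```text
tool_pos: [0.454, 0.011, 0.0334]
tool_rot: [-0.0, 0.685, 0.729, -0.0]
contact_force: [-0.5, -0.6, -0.9]
tool_pos: [0.4544, 0.011, 0.0318]
tool_rot: [-0.0, 0.685, 0.729, -0.0]
contact_force: [-0.9, -0.1, -0.2]
tool_pos: [0.4547, 0.0109, 0.0307]
tool_rot: [0.0, 0.685, 0.729, 0.0]
contact_force: [-0.6, -0.3, 1.8]
```

Contact. I release, lift, move clear and check.

```bash
echo '[[[1, 0, 0, 0, 0, 0, 0], [1, 0, 0, 0, 0, 0, 0], [1, 0, 0, 0, 0, 0, 0], [1, 0, 0, -0.02, 0, 0, 0], [1, 0, 0, -0.05, 0, 0, 0]]]' | python3 shift.py | tail -2
echo '[[[1, 0, 0, -0.05, 0, 0, 0], [1, 0, 0, -0.05, 0, 0, 0], [1, -0.05, 0, 0, 0, 0, 0], [1, -0.05, 0, 0, 0, 0, 0], [1, -0.05, 0, 0, 0, 0, 0]]]' | python3 shift.py |head -2
echo '[[[1, -0.05, 0, 0, 0, 0, 0], [1, -0.05, 0, 0, 0, 0, 0], [1, -0.05, 0, 0, 0, 0, 0], [1, -0.03, 0, 0, 0, 0, 0], [1, 0, 0, 0, 0, 0, 0]]]' | python3 shift.py |head -2
python3 - <<'E'
from fit import *
t=avg("top",3);s=avg("scene",3);k=5
m=np.array([.5097,.0136,.0619])
def tl(n,a,b,ms):
    im=t if n=="top" else s
    im=cv2.resize(np.ascontiguousarray(im[...,::-1]),None,fx=k,fy=k,interpolation=cv2.INTER_CUBIC)
    for p in ms:
        q=((w2p(n,p)+.5)*k-.5).astype(int)
        cv2.polylines(im,[cv2.convexHull(q.astype(np.int32))],True,(255,0,255),1)
    return im[a[1]*k:b[1]*k,a[0]*k:b[0]*k]
ms=[boxpts((.4548,.0102,.062),(.05,.068,.028),.003),cylpts((.4548,.0102),.034,.009,.031),cylpts((.572,-.098),.042,.065,.003),boxpts((.557,.131,.062),(.036,.046,.038),.003),cylpts((.4622,-.1047),.066,.081,.003),cylpts((.447,.1237),.058,.07,.003)]
cv2.imwrite("pics/f.png",np.hstack([tl("top",(266,195),(346,280),ms),tl("scene",(260,195),(340,280),ms)]))
cv2.imwrite("pics/g.png",np.hstack([tl("top",(310,195),(390,280),ms),tl("scene",(310,195),(390,280),ms)]))
E
```

```text
gripper_width: 1.002
grasp_force: 0.0
time: 30.65
tool_pos: [0.4637, -0.1402, 0.2005]
time: 31.28
tool_pos: [0.4745, -0.3201, 0.1999]
```

View pics/f.png

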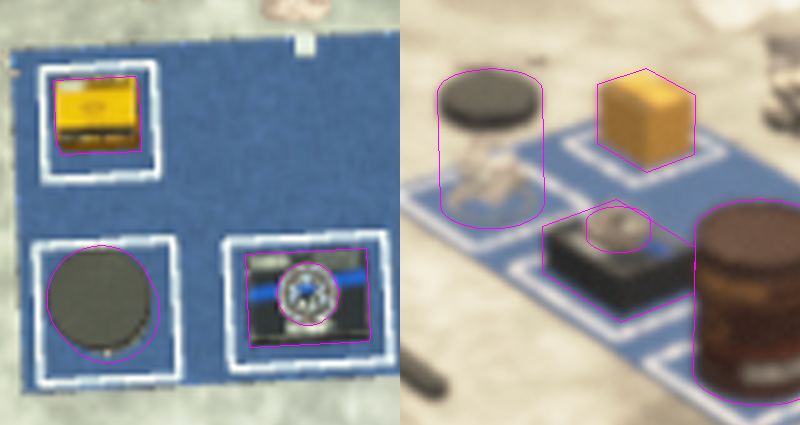

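View pics/g.png

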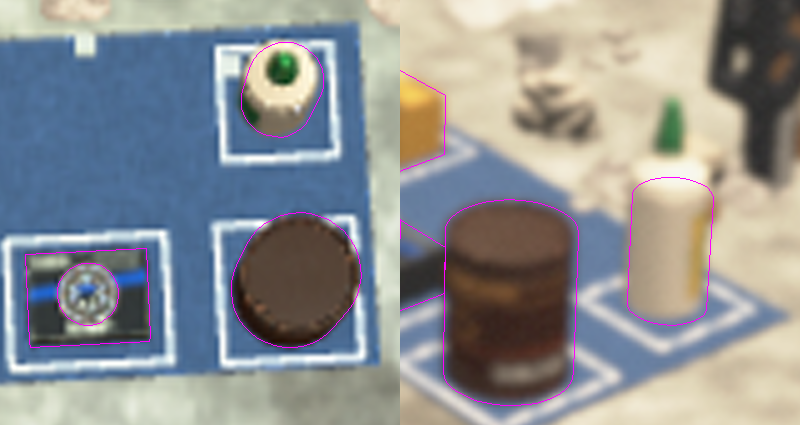

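The carton, bearing, bottle and box all match their target outlines in both views, within about 2 mm. The tin and jar are where they started. I'm handing the job in.

```bash
python3 -c "
from plant import manip, ticket, probe_bus, grab_frame, camera_params
print(ticket.job_done())"
```

```text
the job is handed in; nothing more can be done
None
```

The hub service kit is set out and handed in after about 31 s of the 120 s; the last pictures show all four items within about 2 mm of their places and the tin and jar unmoved, but no verdict was returned.

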